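# Empty the gear feeder and sort the gears by tooth count

## Robot

A 6-joint arm with a two-finger parallel gripper is mounted at the origin on the work surface. World frame = base frame: x ahead of the robot, y to its left, z up, the work surface at z = 0. Lengths are in mm, angles in rad, forces in N, time in s.
With the tool pointing down it reaches from about 350 to 850 mm from the base axis. Payload 8.1 kg.
Tool frame: the origin (TCP) lies at the very end of the fingers, on their centre line; the grasp point (between the pads) lies 19 mm behind it; z points along the fingers, y is the line along which they close (so a half turn about z gives the same grasp; the last joint's range is limited). The gripper opens to 85 mm and grips with 20 to 120 N. Pads are 22 mm wide; open, the fingers measure 114 mm over their backs; the gripper's body (76 mm by 85 mm) begins 54 mm behind the grasp point. The pads swing forward as they close: fully open they stand 13 mm farther back than shut.
Start: joints at [-1.371, 0.13, 1.488, -0, 1.523, -0.085], TCP at [168.6, -575.829, 231.292] pointing down, gripper open.
Joint ranges: [-2.96, 2.96], [-0.89, 2.26], [0.02, 2.5], [-1.34, 4.48], [0, 2.73], [-2.66, 2.66]. Speed limits (rad/s): [2.39, 2.39, 2.79, 3.14, 3.14, 3.14].

## Interface

Orientations are given as [roll, pitch, yaw] about the fixed x, y, z axes, in that order (R = Rz(yaw) Ry(pitch) Rx(roll)).
In Python, from plant import r gives the robot as it stands. The module is installed in compiled form; this text tells all that it offers.
- The arm moves only by the tool carry_out, never from a script. Its argument "rows" is a list that holds one entry, the list of rows, each a list of 6 numbers: the shift along the world's x, y, z in cm, then the turn, a rotation vector about the world's x, y, z in degrees. A call has 1 to 8 rows; each row shifts and turns the commanded pose from where the row before left it; what a row does not reach is not made up. A row lasts 1/12 s, in which the tool goes at most 41.7 mm and 7.16 degrees, less where a joint would pass 70% of its speed; a pose out of reach is approached as far as the arm can. A call is refused whole if a number of a shift passes 4.17 or a number of a turn 7.16, either way. A call with a gripper value outside its range is refused whole. "fingers" is the closure, from 0 (fully open) to 1 (shut), set as the call begins (left out, the last holds). The fingers move at their own pace and stop on an object; the grip force is fixed at half the most. Time passes only in rows, so rows that do not move let the fingers close. It gives the time, the measured TCP pose, the force, the opening and the grip force at its end, in the units of the state.
- r.state(): the state, without advancing time (a new reading comes with each control period).
- r.capture(name): name is "scene" or "top" or "wrist"; returns the picture (480x640x3 uint8, red, green, blue); there is no depth.
- r.camera_model(name): a dict with "camera_matrix" (3x3 intrinsics, pixels), "k1" (the pictures are not rectified: a ray, as slopes to the right and down, at radius r is drawn at 1 + k1 r^2 times it, then the intrinsics apply), "R" (3x3) and "t" (3): a world point X has camera coordinates R X + t. Camera axes: x right, y down, z forward; pixel columns grow to the right and rows downward; lengths in mm; the calibration is good to about 2 mm. A picture is of the moment at which its call begins: read the wrist's pose just before it. camera_model takes no time and is no camera call; for the wrist camera it gives the pose at the moment of the call.
- r.hand_in(): hands the job in; it is judged then, once.
Trained networks look in the newest picture that a camera, given by its name, has taken for a name from the list of things; names that differ only in an ending like _2 or _b are one class to them, and where a whole thing is asked for, a point or a joint stands for the part that bears it (a point fixed in the world has none). Each returns a list of dicts, best first, with "score" (0 to 1); they miss things now and then, are a little off and sometimes report something else, mostly with a low value. They report only what shows in the picture. A call takes as long as a camera call.
- r.find_in(camera, label): "location" ([x, y, z] in mm, in the coordinates of the camera as it stood for that picture, good to about 4 mm: the middle of the surface that is visible of it).
The state is a dict: "time": time; "joints": joint angles; "qvel": joint speeds; "tau": joint torques, N m; "eef_pos": TCP position; "orientation": TCP orientation; "force": force on the tool from outside, world axes, zero at the start; "torque": the same for the moment, N m; "gripper_width": finger opening in mm; "finger_force": force on a finger pad.
Only numpy, scipy, OpenCV 4.12 (cv2) and the standard library are available. Lean on these libraries where they do the work, as an engineer would, in place of code of your own. Each camera call takes 0.05 s, during which the arm holds its last target. There are 200 camera calls.

## Task

Raise the feeder's sash gate all the way, then use the pusher to slide the gears out from under the stack one at a time until the tower is empty. Lay each gear, with any already out on the feeder's deck, flat on the floor of the tray whose sample gear has the same number of teeth, not on another gear or the rim. Leave the pusher fully back and the gate fully down, and do not disturb the other things on the bench.

Things in the scene. Friction and masses are not known exactly. Their poses are not given: they have to be found in the camera images.
- feeder: Fixed gear feeder: grey base, flat deck 15 mm above the bench from feeder x -195 to +155 mm, 90 mm wide. Origin: bench level under the middle of its tower (62 mm square, 53 inside, top 109 mm up, clear sides, bar across the mouth), where gears lie stacked flat. Gears leave along +x; z up. The front wall stands 22 mm above the deck, so only the lowest gear can leave.
- feeder_outlet (a point): Point on the deck 105 mm in front of the tower's middle (feeder x = 105 mm), about where a fully pushed gear comes to rest.
- pusher (a joint): Pusher blade (14 mm thick), sliding along the feeder's x, m: 0 = fully back, clear of the stack; 0.122 = fully forward, the lowest gear out on the deck with its middle about 105 mm (20 teeth) or 99 mm (12 teeth) before the tower's middle. The blade carries the rest of the stack until drawn back to 0, when it drops. Stays where left; takes up to 15 N.
- pusher_grip (a point): On the pusher's upright black handle, 8 mm below its top: 24 mm along the feeder's x, 14 mm along its y, top 123 mm above the bench, bare down to 40 mm. Moves with the pusher from feeder x = -170 mm (back) to -48 mm (forward); orientation as the feeder's.
- gate (a joint): Clear sash gate in front of the tower that slides vertically, in m: 0 = down, closing the outlet; 0.05 = fully up. Stays where it is left; about 6 N lifts it, about 3 N lowers it.
- gate_grip (a point): Middle of the sash's black handle bar on its top edge: 60 mm long along the feeder's y, 12 mm thick along the feeder's x, 14 mm high, 134 mm above the bench when the gate is down, at feeder x = 37 mm. Clear 15 mm below and free on both sides and above.
- gear20_a: Steel spur gear with 20 teeth, 48 mm over the teeth, 16 mm thick, 190 g. Origin: middle of its underside; z along its axis. Starts in the stack. May be absent.
- gear12_a: Steel spur gear with 12 teeth, 36 mm over the teeth, 16 mm thick, 110 g. Origin: middle of its underside; z along its axis. Starts in the stack. May be absent.
- gear20_b: Steel spur gear with 20 teeth, 48 mm over the teeth, 16 mm thick, 190 g. Origin: middle of its underside; z along its axis. Starts in the stack. May be absent.
- gear12_b: Steel spur gear with 12 teeth, 36 mm over the teeth, 16 mm thick, 110 g. Origin: middle of its underside; z along its axis. Starts in the stack. May be absent.
- gear20_c: Steel spur gear with 20 teeth, 48 mm over the teeth, 16 mm thick, 190 g. Origin: middle of its underside; z along its axis. Starts in the stack. May be absent.
- gear12_c: Steel spur gear with 12 teeth, 36 mm over the teeth, 16 mm thick, 110 g. Origin: middle of its underside; z along its axis. Starts out on the open deck before the gate. May be absent.
- tray20: Loose dark steel tray for 20-tooth gears: floor 3 mm thick, inside 176 x 112 mm, rim 9 mm above the bench; beyond its +x rim a raised end block bears a fixed 8 mm thick sample of the 20-tooth gear (48 mm over the teeth, centred 121 mm from the origin along +x). Origin: underside, under the middle of the bay; x along the bay, towards the sample.
- tray12: Loose dark steel tray for 12-tooth gears: floor 3 mm thick, inside 176 x 112 mm, rim 9 mm above the bench; beyond its +x rim a raised end block bears a fixed 8 mm thick sample of the 12-tooth gear (36 mm over the teeth, centred 121 mm from the origin along +x). Origin: underside, under the middle of the bay; x along the bay, towards the sample.
- tape_roll: Grey roll of tape lying flat, 104 mm across, 48 mm high; origin at the middle of its underside. Bystander.
- jar: Closed amber glass jar, 68 mm across, 100 mm tall; origin at the middle of its underside. Bystander.
- wrench: Steel wrench, 200 mm long along its x, lying on the bench; origin in its middle. Bystander.
- screwdriver: Screwdriver, 190 mm long along its x, lying on the bench; origin in its middle. Bystander.
- disc: Green grinding disc lying flat, 90 mm across, 6 mm thick. Bystander.
- socket: Dark steel socket standing upright, 32 mm across, 36 mm high. Bystander.

How it is judged (in metres and radians):
On the way:
1. the gate is raised to the top (at least 42 mm) (value of joint gate above 0.042 m), for 0.2 s.
At the end, for the whole second after the job is handed in: Every gear present lies flat (within 0.15 rad) and at rest on the floor of the tray of its tooth count, inside the rim; the gate is down to within 4 mm and the pusher back to within 8 mm (x of gear20_a in the frame of tray20 between -0.088 and 0.088 m and y of gear20_a in the frame of tray20 between -0.056 and 0.056 m and z of gear20_a in the frame of tray20 between -0.002 and 0.0065 m and angle between each of gear20_a, gear12_a, gear20_b, gear12_b, gear20_c, gear12_c's own z axis and vertical below 0.15 rad and linear speed of each of gear20_a, gear12_a, gear20_b, gear12_b, gear20_c, gear12_c below 0.02 m/s and x of gear12_a in the frame of tray12 between -0.088 and 0.088 m and y of gear12_a in the frame of tray12 between -0.056 and 0.056 m and z of gear12_a in the frame of tray12 between -0.002 and 0.0065 m and x of gear20_b in the frame of tray20 between -0.088 and 0.088 m and y of gear20_b in the frame of tray20 between -0.056 and 0.056 m and z of gear20_b in the frame of tray20 between -0.002 and 0.0065 m and x of gear12_b in the frame of tray12 between -0.088 and 0.088 m and y of gear12_b in the frame of tray12 between -0.056 and 0.056 m and z of gear12_b in the frame of tray12 between -0.002 and 0.0065 m and x of gear20_c in the frame of tray20 between -0.088 and 0.088 m and y of gear20_c in the frame of tray20 between -0.056 and 0.056 m and z of gear20_c in the frame of tray20 between -0.002 and 0.0065 m and x of gear12_c in the frame of tray12 between -0.088 and 0.088 m and y of gear12_c in the frame of tray12 between -0.056 and 0.056 m and z of gear12_c in the frame of tray12 between -0.002 and 0.0065 m and value of joint gate below 0.004 m and value of joint pusher below 0.008 m); the robot touches nothing.
It fails at once if a bystander (tape roll, jar, wrench, screwdriver, grinding disc, socket) is shifted by more than 40 mm (distance of any of tape_roll, jar, wrench, screwdriver, disc, socket from where it was at the start of the episode above 0.04 m).
Of gear20_a, gear12_a only 1 to 1 are there at a start; the rules pass over those that are not, and their reading is None.
Of gear20_b, gear12_b only 1 to 1 are there at a start; the rules pass over those that are not, and their reading is None.
Of gear20_c, gear12_c only 1 to 2 are there at a start; the rules pass over those that are not, and their reading is None.
At some moment in a run one of tray20, tray12 may be knocked a few centimetres aside while the robot is not near it.
Once in a run the grip may slacken for a moment while it holds something.
It also fails if it takes over 210 s, if anything falls off the work surface, if the arm or the gripper's body presses on something with over 40 N, if the wrist force passes 120 N, or if a joint passes its speed limit or range.

## Working session

There is one attempt and no reset: what is moved stays moved. The work goes in short steps, Python scripts to look and compute and a tool call to move; the robot and the scene stay as the last step left them, time stands still between calls to the robot, and variables do not carry over. Pictures are saved under pics/ and viewed, at most 14 in all, crops included, and the job is handed in when it is done.

Besides the shell and the picture viewer there is one more tool, called as name(argument=value, ...), one argument or row to a line, values as JSON. carry_out: Moves the arm, as the interface text tells. Its arguments: {"type":"object","properties":{"rows":{"type":"array"},"fingers":{"type":"number"}},"required":["rows"]}

```bash
mkdir -p pics
cat > h.py <<'E'
from plant import r
import numpy as np, cv2
def snap(c,n=None):
    m=r.camera_model(c); p=r.capture(c)
    if n: cv2.imwrite('pics/'+n+'.png',cv2.cvtColor(p,cv2.COLOR_RGB2BGR))
    return p,m
def w(m,X): return np.array(m['R']).T@(np.array(X)-np.array(m['t']))
def find(c,l,m,k=3): return [(np.round(w(m,d['location'])).tolist(),round(d['score'],2)) for d in r.find_in(c,l)[:k]]
def pix(m,u,v,z):
    K=np.array(m['camera_matrix']); x=np.array([(u-K[0,2])/K[0,0],(v-K[1,2])/K[1,1]]); s=x.copy()
    for _ in range(20): s=x/(1+m['k1']*(s@s))
    R=np.array(m['R']); d=R.T@np.r_[s,1]; C=-R.T@np.array(m['t'])
    return C+d*(z-C[2])/d[2]
def proj(m,X):
    K=np.array(m['camera_matrix']); c=np.array(m['R'])@np.array(X,float)+np.array(m['t']); s=c[:2]/c[2]; s=s*(1+m['k1']*(s@s))
    return K[:2,:2]@s+K[:2,2]
E
python3 - <<'E'
from h import *
for c in ('scene','top'):
    p,m=snap(c,c+'0'); print(c,np.round(-np.array(m['R']).T@m['t']))
    for l in ['feeder','pusher_grip','gate_grip','gear12_c','gear20_c','tray20','tray12','tape_roll','jar','wrench','screwdriver','disc','socket']: print(l,find(c,l,m,2))
print(r.state())
E
```

```text
scene [1488.  -91.  684.]
feeder [([549.0, -17.0, 36.0], 0.74)]
pusher_grip [([644.0, 4.0, 30.0], 0.73)]
gate_grip [([478.0, -28.0, 114.0], 0.92)]
gear12_c [([783.0, -124.0, 35.0], 0.38)]
gear20_c []
tray20 [([545.0, 331.0, 9.0], 0.72), ([527.0, -331.0, 7.0], 0.7)]
tray12 [([545.0, 331.0, 9.0], 0.72), ([527.0, -331.0, 7.0], 0.7)]
tape_roll [([780.0, -120.0, 35.0], 0.63)]
jar [([781.0, 218.0, 66.0], 0.93), ([480.0, -31.0, 116.0], 0.27)]
wrench [([388.0, 87.0, 10.0], 0.88)]
screwdriver [([434.0, -179.0, 21.0], 0.67), ([528.0, -328.0, 6.0], 0.4)]
disc [([747.0, -263.0, 9.0], 0.82)]
socket [([738.0, 35.0, 24.0], 0.76), ([551.0, -15.0, 40.0], 0.71)]
top [ 423.  -14. 1222.]
feeder [([530.0, -10.0, 13.0], 0.81), ([768.0, -127.0, 47.0], 0.21)]
pusher_grip [([609.0, 6.0, 30.0], 0.81), ([742.0, 221.0, 95.0], 0.31)]
gate_grip [([476.0, -19.0, 135.0], 0.73), ([506.0, -12.0, 43.0], 0.18)]
gear12_c [([401.0, -33.0, 34.0], 0.48)]
gear20_c [([368.0, 87.0, 7.0], 0.51)]
tray20 [([509.0, -327.0, 0.0], 0.98), ([544.0, 325.0, 2.0], 0.67)]
tray12 [([509.0, -327.0, 0.0], 0.98), ([544.0, 325.0, 2.0], 0.67)]
[... 293 characters left out ...]
.0, 41.0, 35.0], 0.64)]
{'time': 1.4, 'joints': array([-1.37139225e+00,  1.30411944e-01,  1.48816808e+00, -5.10528429e-06,
        1.52297080e+00, -8.53872574e-02]), 'qvel': array([-0.00078691,  0.00114212,  0.00125419, -0.0015999 , -0.00124132,
       -0.00065384]), 'tau': array([-6.71571124e-04, -5.69308269e+01, -5.00853360e+01, -1.18499992e-05,
        1.37938776e-03, -2.62282509e-05]), 'eef_pos': array([ 168.60691561, -575.85204831,  231.30263124]), 'orientation': array([3.14155141e+00, 8.64861238e-06, 2.84791574e-01]), 'force': array([-0.25377149,  0.41957888,  0.28364459]), 'torque': array([-0.0141309 , -0.05812782, -0.04804635]), 'finger_force': 0.0, 'gripper_width': 85.3488621108546}
```

```bash
ls pics
```

```text
scene0.png
top0.png
```

View pics/top0.png

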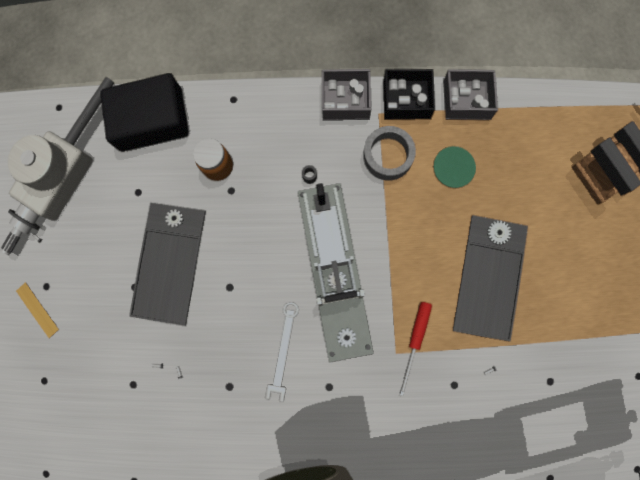

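View pics/scene0.png

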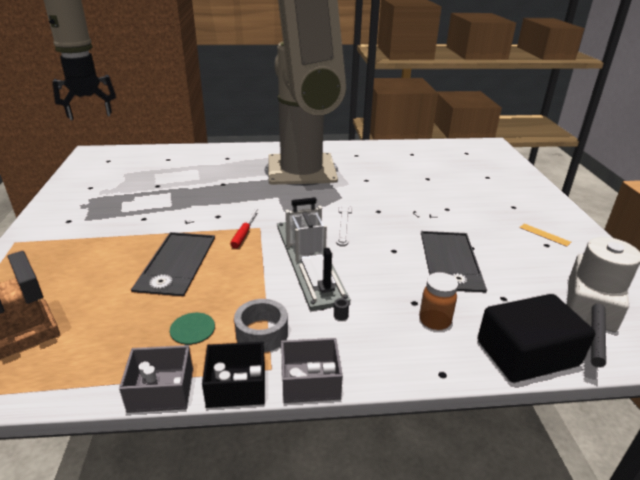

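The top view shows the feeder running from the pusher (321,195) to the gate (341,297), with a loose gear at (347,338). The left tray's sample is at (174,218) and the right tray's larger one at (500,232). I'll zoom in.

Run:
```python
import cv2,numpy as np
p=cv2.imread('pics/top0.png')
a=cv2.resize(p[175:375,290:385],None,fx=3,fy=3,interpolation=3)
b=cv2.resize(p[195:345,125:215],None,fx=2.8,fy=2.8,interpolation=3);c=cv2.resize(p[205:350,445:535],None,fx=2.8,fy=2.8,interpolation=3)
o=np.zeros((600,800,3),np.uint8);o[:600,:285]=a;o[:b.shape[0],290:290+b.shape[1]]=b;o[:c.shape[0],545:545+c.shape[1]]=c[:,:255]
cv2.imwrite('pics/crop0.png',o)
```

```text
(no output)
```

View pics/crop0.png

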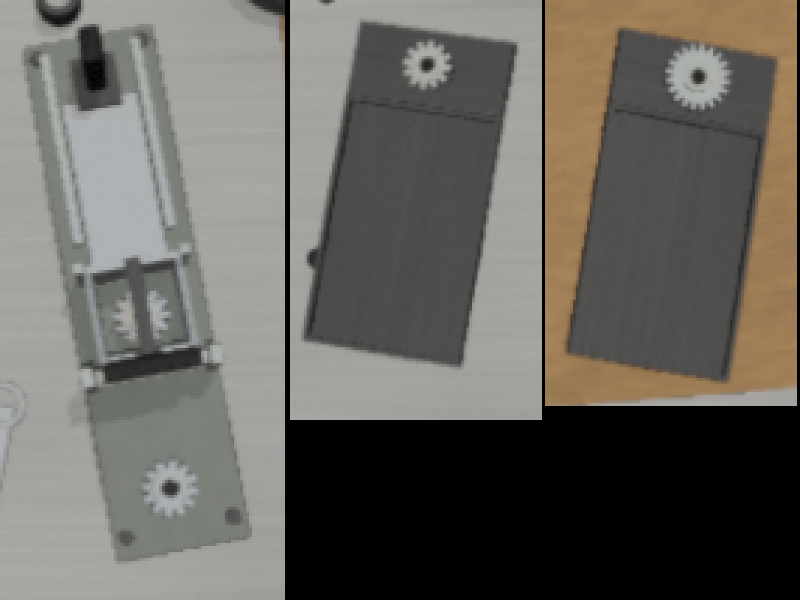

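Loose gear has 12 teeth (crop (170,488)). The left tray has the 12-tooth sample and the right tray the 20-tooth one. Deck corners in the crop are (24,48), (153,25), (250,538) and (117,562).

Run:
```python
from h import *
m=r.camera_model('top')
f=lambda x,y:(290+x/3-.33,175+y/3-.33)
C=np.array([pix(m,*f(*q),15) for q in [(24,48),(153,25),(250,538),(117,562)]]);print(C.round())
d=(C[2]+C[3]-C[0]-C[1])/2;print('len',np.linalg.norm(d),np.linalg.norm(C[0]-C[1]));yaw=np.arctan2(d[1],d[0]);u=d/np.linalg.norm(d)
o=C.mean(0)+20*u;print('feeder o',o.round(1),'yaw',np.degrees(yaw))
n=np.array([-u[1],u[0],0])
for k,x,z in(('grip',-170,115),('gate',37,134),('outlet',105,31)): print(k,(o+x*u)[:2].round(1),proj(m,[*(o+x*u)[:2],z]))
print('gear',pix(m,*f(170,488),31).round(1), 'gate px',pix(m,*f(153,364),141).round(1),'handle',pix(m,*f(90,40),123).round(1))
for nm,x0,y0,L,s in(('12',290,(125,195),[(353,98),(500,121),(304,340),(462,366)],(427,64)),('20',545,(445,205),[(614,108),(762,133),(568,353),(728,380)],(698,76))):
    g=lambda a,b:(y0[0]+(a-x0)/2.8-.33,y0[1]+b/2.8-.33)
    P=np.array([pix(m,*g(*q),9) for q in L]);S=pix(m,*g(*s),20);c=P.mean(0);d=(P[0]+P[1]-P[2]-P[3])[:2]
    print(nm,c.round(1),np.degrees(np.arctan2(d[1],d[0])),np.linalg.norm(d)/2,'sample',S.round(1),np.linalg.norm((S-c)[:2]))
m=r.camera_model('wrist');R=r.state();print(np.array(m['R']).round(3),(-np.array(m['R']).T@m['t']-R['eef_pos']).round(),m['camera_matrix'])
```

```text
[[693.  61.  15.]
 [708. -27.  15.]
 [364. -88.  15.]
 [349.  -0.  15.]]
len 349.3970645127097 88.90205623111082
feeder o [509.2 -17.1  15. ] yaw -170.00315655192756
grip [676.6  12.4] [320.09203776 187.49908152]
gate [472.8 -23.5] [340.48214699 296.53580962]
outlet [405.8 -35.3] [346.40592345 333.27641942]
gear [397.9 -35.1  31. ] gate px [473.4 -23.8 141. ] handle [673.8  13.  123. ]
12 [518.9 331.9   9. ] -9.10022663435357 180.4560004323429 sample [639.9 314.8  20. ] 122.17224182077597
20 [ 485.1 -324.3    9. ] -11.372375459106848 180.40783130190889 sample [ 604.6 -347.7   20. ] 121.72040504918132
[[ 0.28  -0.96   0.002]
 [-0.923 -0.269  0.273]
 [-0.262 -0.078 -0.962]] [ 68.  20. 142.] [[427.3843999    0.         312.60022236]
 [  0.         427.3843999  241.7345912 ]
 [  0.           0.           1.        ]]
```

carry_out(
  rows=[
    [[1.9, 3.4, 0, 0, 0, 5.2], [1.9, 3.4, 0, 0, 0, 5.2], [1.9, 3.4, 0, 0, 0, 5.2], [1.9, 3.4, 0, 0, 0, 5.2], [1.9, 3.4, 0, 0, 0, 5.2], [1.9, 3.4, 0, 0, 0, 5.2], [1.9, 3.4, 0, 0, 0, 5.2], [1.9, 3.4, 0, 0, 0, 5.2]],
  ],
  fingers=0.35,
)

```text
time: 2.07
eef_pos: [321.1, -302.2, 231.5]
orientation: [3.141, 0.0, 1.015]
force: [0.4, -0.5, 1.0]
gripper_width: 55.2
finger_force: 0.0
```

carry_out(
  rows=[
    [[1.9, 3.4, -0.5, 0, 0, 5.2], [1.9, 3.4, -0.5, 0, 0, 5.2], [1.9, 3.4, -0.5, 0, 0, 5.2], [1.9, 3.4, -0.5, 0, 0, 5.2], [1.9, 3.4, -0.5, 0, 0, 5.2], [1.9, 3.4, -0.5, 0, 0, 5.2], [1.9, 3.4, 0, 0, 0, 5.2], [1.9, 3.4, 0, 0, 0, 5.2]],
  ],
)

```text
time: 2.73
eef_pos: [473.0, -29.8, 201.2]
orientation: [3.141, 0.0, 1.742]
force: [-0.3, -1.1, -0.8]
gripper_width: 55.7
finger_force: 0.0
```

carry_out(
  rows=[
    [[0, 0.6, -2, 0, 0, 0], [0, 0, -2, 0, 0, 0], [0, 0, -2, 0, 0, 0], [0, 0, -1.2, 0, 0, 0], [0, 0, -0.8, 0, 0, 0]],
  ],
)

```text
time: 3.15
eef_pos: [471.6, -25.6, 119.6]
orientation: [-3.139, -0.001, 1.737]
force: [0.7, 0.2, -0.0]
gripper_width: 55.6
finger_force: 0.0
```

carry_out(
  rows=[
    [[0, 0, 0, 0, 0, 0], [0, 0, 0, 0, 0, 0], [0, 0, 0, 0, 0, 0], [0, 0, 0, 0, 0, 0], [0, 0, 0, 0, 0, 0], [0, 0, 0, 0, 0, 0]],
  ],
  fingers=1,
)

```text
time: 3.65
eef_pos: [474.7, -26.1, 123.2]
orientation: [3.137, 0.001, 1.737]
force: [5.5, 0.3, -1.4]
gripper_width: 10.5
finger_force: 61.5
```

carry_out(
  rows=[
    [[0, 0, 1, 0, 0, 0], [0, 0, 1, 0, 0, 0], [0, 0, 1, 0, 0, 0], [0, 0, 1, 0, 0, 0], [0, 0, 1, 0, 0, 0], [0, 0, 0.3, 0, 0, 0], [0, 0, 0, 0, 0, 0], [0, 0, 0, 0, 0, 0]],
  ],
)

```text
time: 4.32
eef_pos: [474.6, -26.0, 174.1]
orientation: [3.137, 0.001, 1.737]
force: [16.4, 0.6, -18.0]
gripper_width: 10.5
finger_force: 66.2
```

Run:
```python
from h import *
p,m=snap('scene','s1'); print(r.state()['eef_pos'],r.state()['force'])
c=p[150:330,220:420]; cv2.imwrite('pics/s1c.png',cv2.cvtColor(cv2.resize(c,None,fx=3,fy=3,interpolation=3),cv2.COLOR_RGB2BGR))
```

```text
[474.6273994  -25.97441626 174.12016316] [ 16.0812478   -0.33801445 -18.02808389]
```

View pics/s1c.png

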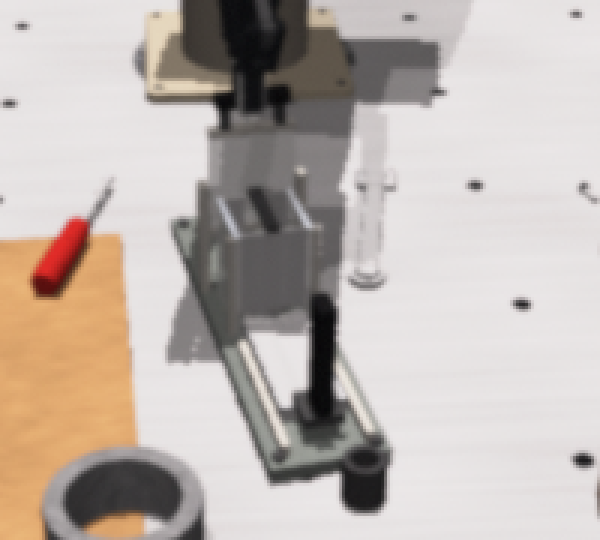

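The gate is fully up: the pane shows above the tower at crop (265,150). I'll release and turn to yaw 190°, which keeps the wrist camera off the raised gate, then go to the deck gear.

carry_out(
  rows=[
    [[0, 0, 0, 0, 0, 0], [0, 0, 0, 0, 0, 0], [0, 0, 0, 0, 0, 0], [0, 0, 3, 0, 0, 0], [0, 0, 3, 0, 0, 0], [-3, 0, 0, 0, 0, 7], [-3, 0, 0, 0, 0, 7], [-2, 0, 0, 0, 0, 7]],
  ],
  fingers=0.35,
)

```text
time: 5.03
eef_pos: [391.4, -25.9, 235.4]
orientation: [3.141, 0.001, 2.109]
force: [0.2, 0.2, 0.8]
gripper_width: 55.4
finger_force: 0.0
```

carry_out(
  rows=[
    [[0, 0, 0, 0, 0, 7], [0, 0, 0, 0, 0, 7], [0, 0, 0, 0, 0, 7], [0, 0, 0, 0, 0, 7], [0, 0, 0, 0, 0, 7], [0, 0, 0, 0, 0, 7], [0, 0, 0, 0, 0, 7], [0, 0, 0, 0, 0, 7]],
  ],
)

```text
time: 5.7
eef_pos: [392.7, -25.9, 235.0]
orientation: [-3.141, 0.001, 3.087]
force: [-0.6, -0.1, 0.0]
gripper_width: 55.6
finger_force: 0.0
```

carry_out(
  rows=[
    [[0, 0, -2, 0, 0, 7], [0, 0, -4, 0, 0, 6.5], [0, 0, -4, 0, 0, 0], [0, 0, 0, 0, 0, 0]],
  ],
)

```text
time: 6.03
eef_pos: [387.6, -24.9, 127.2]
orientation: [3.138, -0.01, -2.967]
force: [-1.7, 0.6, -1.5]
gripper_width: 55.4
finger_force: 0.0
```

Run:
```python
from h import *
s=r.state();print(s['eef_pos'],s['orientation'])
p,m=snap('wrist','w1')
for l in('gear12_c','gear20_c','tray12'): print(l,find('wrist',l,m))
```

```text
[387.55089488 -24.92776362 127.17079944] [ 3.13760288 -0.01049722 -2.96659218]
gear12_c [([398.0, -33.0, 34.0], 0.98), ([494.0, -17.0, 23.0], 0.84), ([492.0, -19.0, 38.0], 0.41)]
gear20_c []
tray12 []
```

View pics/w1.png

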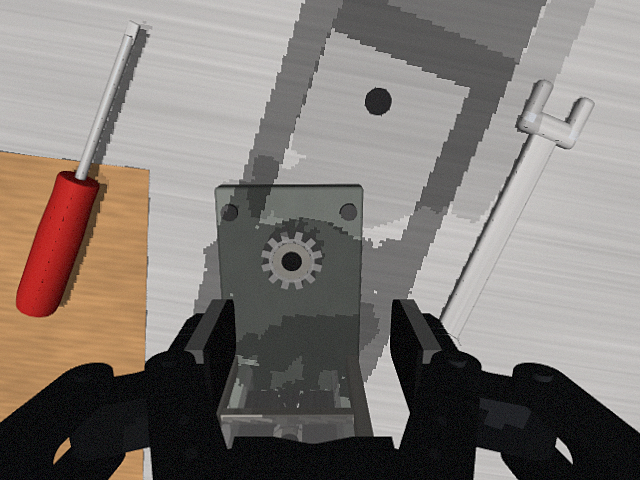

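The wrist view shows the 12-tooth gear at (291,261), i.e. world (398,-34), with both fingers clear of it.

carry_out(
  rows=[
    [[0.5, -0.5, -2, 0, 0, 0], [0.5, -0.4, -2, 0, 0, 0], [0, 0, -2, 0, 0, 0], [0, 0, -2, 0, 0, 0], [0, 0, 0, 0, 0, 0]],
  ],
)

```text
time: 6.65
eef_pos: [402.3, -34.8, 53.6]
orientation: [3.141, -0.001, -2.967]
force: [0.4, -0.3, -0.5]
gripper_width: 55.6
finger_force: 0.0
```

carry_out(
  rows=[
    [[-0.4, 0, -1.5, 0, 0, 0], [0, 0, -1.3, 0, 0, 0], [0, 0, -0.7, 0, 0, 0], [0, 0, 0, 0, 0, 0]],
  ],
)

```text
time: 6.98
eef_pos: [399.3, -35.0, 20.2]
orientation: [-3.141, 0.001, -2.967]
force: [-0.3, 0.4, -0.6]
gripper_width: 55.5
finger_force: 0.0
```

carry_out(
  rows=[
    [[0, 0, 0, 0, 0, 0], [0, 0, 0, 0, 0, 0], [0, 0, 0, 0, 0, 0], [0, 0, 0, 0, 0, 0], [0, 0, 0, 0, 0, 0], [0, 0, 0, 0, 0, 0]],
  ],
  fingers=1,
)

```text
time: 7.48
eef_pos: [400.2, -35.1, 21.5]
orientation: [-3.141, 0.003, -2.967]
force: [-3.1, -0.6, 7.8]
gripper_width: 33.3
finger_force: 58.8
```

carry_out(
  rows=[
    [[0, 0, 2, 0, 0, 0], [0, 0, 2, 0, 0, 0], [0, 0, 3, 0, 0, 0], [0.68, 2, 0, 0, 0, 0], [0.68, 3.7, 0, 0, 0, -1.9], [0.68, 3.7, 0, 0, 0, -1.9], [0.68, 3.7, 0, 0, 0, -1.9], [0.68, 3.7, 0, 0, 0, -1.9]],
  ],
)

```text
time: 8.15
eef_pos: [433.5, 135.0, 90.9]
orientation: [3.141, 0.002, -3.102]
force: [1.1, -0.5, -0.6]
gripper_width: 32.5
finger_force: 60.1
```

```bash
cat >> h.py <<'E'
def trays(n=None):
    p,m=snap('top',n); print('trays',find('top','tray12',m),find('top','tray20',m))
E
python3 - <<'E'
from h import *
trays('t2')
E
```

```text
trays [([513.0, -325.0, 3.0], 0.84), ([564.0, 333.0, 1.0], 0.74), ([526.0, -9.0, 13.0], 0.73)] [([513.0, -325.0, 3.0], 0.84), ([564.0, 333.0, 1.0], 0.74), ([526.0, -9.0, 13.0], 0.73)]
```

carry_out(
  rows=[
    [[2.25, 3.15, 0, 0, 0, -1.9], [2.25, 3.15, 0, 0, 0, -1.9], [2.25, 3.15, 0, 0, 0, -1.9], [2.25, 3.15, 0, 0, 0, -1.9], [2.25, 3.15, 0, 0, 0, -1.9], [2.25, 3.15, 0, 0, 0, -1.9], [0, 0, 0, 0, 0, 0]],
  ],
)

```text
time: 8.88
eef_pos: [570.3, 325.7, 88.0]
orientation: [3.14, -0.0, 2.984]
force: [0.2, -0.2, -2.0]
gripper_width: 33.3
finger_force: 60.3
```

Run:
```python
from h import *
print(r.state()['eef_pos'],r.state()['orientation'])
p,m=snap('wrist','w2')
d=8
for P in [[-91,-59],[-91,59],[91,59],[91,-59]]:
    a=np.radians(-9.1); X=np.array([518.9,331.9])+np.array([[np.cos(a),-np.sin(a)],[np.sin(a),np.cos(a)]])@P
    q=proj(m,[*X,9]);print(q); cv2.circle(p,tuple(int(v) for v in q),4,(255,0,0),-1)
cv2.imwrite('pics/w2.png',p[:,:,::-1])
```

```text
[570.33628523 325.73873962  88.00640992] [ 3.14029678e+00 -2.69471217e-05  2.98407902e+00]
[177.64803607 -49.19926909]
[436.98037021 -49.06433992]
[411.88260639 316.58519554]
[204.4190294  316.46657083]
```

View pics/w2.png

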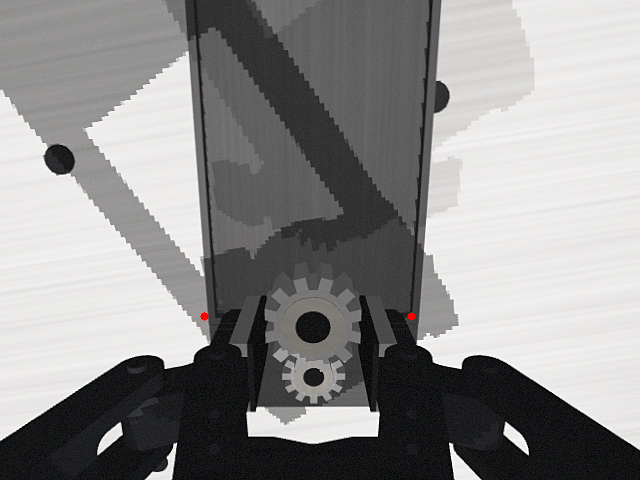

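The tray sits as predicted (bay corners at (205,316) and (412,316)), and the gear is held at (313,326). I'll lower it.

carry_out(
  rows=[
    [[0, 0, -2, 0, 0, 0], [0, 0, -2, 0, 0, 0], [0, 0, -2, 0, 0, 0], [0, 0, -0.9, 0, 0, 0], [0, 0, -0.5, 0, 0, 0], [0, 0, -0.2, 0, 0, 0], [0, 0, 0, 0, 0, 0]],
  ],
)

```text
time: 9.52
eef_pos: [568.1, 321.7, 14.1]
orientation: [3.141, 0.001, 2.984]
force: [-0.0, -0.1, -1.0]
gripper_width: 33.1
finger_force: 60.4
```

carry_out(
  rows=[
    [[0, 0, -0.3, 0, 0, 0], [0, 0, -0.2, 0, 0, 0], [0, 0, 0, 0, 0, 0]],
  ],
)

```text
time: 9.77
eef_pos: [568.7, 322.6, 9.7]
orientation: [3.14, 0.002, 2.985]
force: [1.2, -0.6, 2.1]
gripper_width: 32.9
finger_force: 60.7
```

carry_out(
  rows=[
    [[0, 0, 0, 0, 0, 0], [0, 0, 0, 0, 0, 0], [0, 0, 0, 0, 0, 0], [0, 0, 2, 0, 0, 0], [0, 0, 2, 0, 0, 0], [0, 0, 3, 0, 0, 0], [0, 0, 3, 0, 0, 0]],
  ],
  fingers=0.38,
)

```text
time: 10.35
eef_pos: [566.6, 321.8, 108.2]
orientation: [-3.14, -0.002, 2.985]
force: [0.7, -0.1, -0.1]
gripper_width: 52.7
finger_force: 0.0
```

carry_out(
  rows=[
    [[0, 0, 3, 0, 0, 0], [0, -1, 3, 0, 0, 0], [1.21, -3.3, 0, 0, 0, 2.1], [1.21, -3.3, 0, 0, 0, 2.1], [1.21, -3.3, 0, 0, 0, 2.1], [1.21, -3.3, 0, 0, 0, 2.1], [1.21, -3.3, 0, 0, 0, 2.1], [1.21, -3.3, 0, 0, 0, 2.1]],
  ],
)

```text
time: 11.02
eef_pos: [640.4, 112.6, 168.4]
orientation: [3.142, 0.0, -3.076]
force: [0.1, 0.2, -0.1]
gripper_width: 53.2
finger_force: 0.0
```

carry_out(
  rows=[
    [[1.21, -3.3, 0, 0, 0, 2.1], [1.21, -3.3, 0, 0, 0, 2.1], [1.21, -3.3, 0, 0, 0, 2.1], [0, 0, 0, 0, 0, 0], [0, 0, 0, 0, 0, 0]],
  ],
)

```text
time: 11.43
eef_pos: [676.7, 13.0, 168.0]
orientation: [3.142, -0.0, -2.972]
force: [0.4, 0.4, -0.4]
gripper_width: 52.9
finger_force: 0.0
```

Run:
```python
from h import *
print(r.state()['eef_pos'],r.state()['orientation'])
p,m=snap('wrist');print(find('wrist','pusher_grip',m)); trays()
```

```text
[676.74911437  12.96066513 167.98464859] [ 3.14157478e+00 -3.82525052e-04 -2.97203328e+00]
[([605.0, 3.0, 31.0], 0.61)]
trays [([410.0, -177.0, 24.0], 0.64), ([538.0, 329.0, 2.0], 0.61), ([512.0, -328.0, 1.0], 0.6)] [([410.0, -177.0, 24.0], 0.64), ([538.0, 329.0, 2.0], 0.61), ([512.0, -328.0, 1.0], 0.6)]
```

carry_out(
  rows=[
    [[0, 0, -2, 0, 0, 0], [0, 0, -2, 0, 0, 0], [0, 0, -2, 0, 0, 0], [0, 0, -1, 0, 0, 0], [0, 0, 0, 0, 0, 0]],
  ],
)

```text
time: 12.1
eef_pos: [674.1, 16.3, 94.8]
orientation: [3.14, -0.005, -2.967]
force: [-0.7, -0.7, -1.8]
gripper_width: 52.8
finger_force: 0.0
```

carry_out(
  rows=[
    [[0, 0, 0, 0, 0, 0], [0, 0, 0, 0, 0, 0], [0, 0, 0, 0, 0, 0], [0, 0, 0, 0, 0, 0], [0, 0, 0, 0, 0, 0], [0, 0, 0, 0, 0, 0]],
  ],
  fingers=1,
)

```text
time: 12.6
eef_pos: [678.1, 13.4, 100.7]
orientation: [-3.139, 0.004, -2.969]
force: [0.5, -6.4, 1.7]
gripper_width: 12.8
finger_force: 59.5
```

carry_out(
  rows=[
    [[-1, -0.18, 0, 0, 0, 0], [-1.5, -0.26, 0, 0, 0, 0], [-1.5, -0.26, 0, 0, 0, 0], [-1.5, -0.26, 0, 0, 0, 0], [-1.5, -0.26, 0, 0, 0, 0], [-1.5, -0.26, 0, 0, 0, 0], [-1.5, -0.27, 0, 0, 0, 0], [-1, -0.18, 0, 0, 0, 0]],
  ],
)

```text
time: 13.27
eef_pos: [568.0, -6.5, 100.7]
orientation: [-3.137, 0.005, -2.969]
force: [6.3, -9.5, -2.8]
gripper_width: 12.8
finger_force: 59.8
```

carry_out(
  rows=[
    [[-0.6, -0.1, 0, 0, 0, 0], [-0.5, -0.1, 0, 0, 0, 0], [0, 0, 0, 0, 0, 0], [0, 0, 0, 0, 0, 0]],
  ],
)

```text
time: 13.6
eef_pos: [563.5, -7.4, 101.3]
orientation: [-3.137, 0.018, -2.969]
force: [38.9, -4.2, -24.2]
gripper_width: 12.9
finger_force: 61.2
```

Run:
```python
from h import *
print(r.state()['eef_pos'],r.state()['force'])
p,m=snap('wrist','w3')
for l in('gear12_c','gear20_c'): print(l,find('wrist',l,m))
p,m=snap('top','t3')
for l in('gear12_c','gear20_c'): print(l,find('top',l,m))
```

```text
[563.54637092  -7.35123113 101.29185157] [ 38.88608458  -4.16854101 -24.1590724 ]
gear12_c [([499.0, -13.0, 46.0], 0.77)]
gear20_c []
gear12_c [([412.0, -39.0, 33.0], 0.65), ([498.0, -12.0, 42.0], 0.5)]
gear20_c []
```

View pics/w3.png

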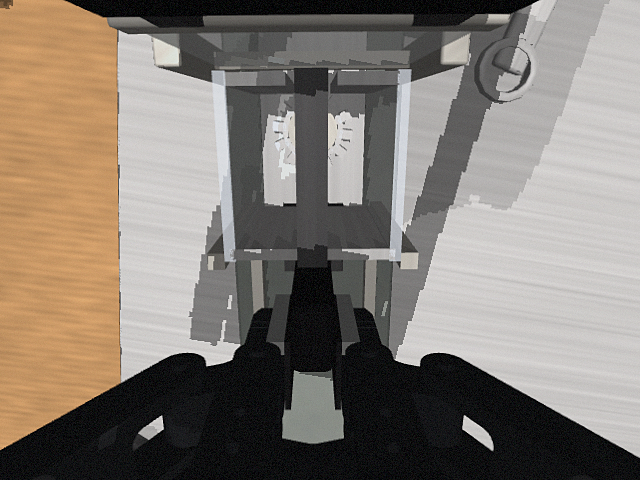

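The pusher is fully forward and a gear is out near (412,-39). Another gear shows in the tower at (312,135). Now I'll draw the pusher back.

carry_out(
  rows=[
    [[1, 0.18, 0, 0, 0, 0], [1.5, 0.26, 0, 0, 0, 0], [1.6, 0.28, 0, 0, 0, 0], [1.6, 0.28, 0, 0, 0, 0], [1.6, 0.28, 0, 0, 0, 0], [1.6, 0.28, 0, 0, 0, 0], [1.5, 0.26, 0, 0, 0, 0], [1, 0.18, 0, 0, 0, 0]],
  ],
)

```text
time: 14.57
eef_pos: [672.1, 12.2, 101.0]
orientation: [-3.139, 0.004, -2.969]
force: [-1.4, -7.0, 5.7]
gripper_width: 12.8
finger_force: 65.4
```

carry_out(
  rows=[
    [[0.5, 0.1, 0, 0, 0, 0], [0.2, 0.03, 0, 0, 0, 0], [0, 0, 0, 0, 0, 0], [0, 0, 0, 0, 0, 0]],
  ],
)

```text
time: 14.9
eef_pos: [679.0, 13.5, 101.1]
orientation: [-3.138, 0.005, -2.969]
force: [3.6, -5.6, 1.1]
gripper_width: 12.7
finger_force: 65.0
```

carry_out(
  rows=[
    [[0.3, 0.05, 0, 0, 0, 0], [0.3, 0.05, 0, 0, 0, 0], [0, 0, 0, 0, 0, 0], [0, 0, 0, 0, 0, 0]],
  ],
)

```text
time: 15.23
eef_pos: [683.7, 14.3, 101.0]
orientation: [-3.139, 0.002, -2.969]
force: [-3.2, -7.0, 5.3]
gripper_width: 13.0
finger_force: 65.4
```

carry_out(
  rows=[
    [[0.2, 0.04, 0, 0, 0, 0], [0.2, 0.04, 0, 0, 0, 0], [0, 0, 0, 0, 0, 0], [0, 0, 0, 0, 0, 0]],
  ],
)

```text
time: 15.57
eef_pos: [683.8, 14.4, 100.8]
orientation: [-3.139, -0.006, -2.97]
force: [-26.7, -10.3, 17.8]
gripper_width: 12.6
finger_force: 67.2
```

carry_out(
  rows=[
    [[-0.2, 0, 0, 0, 0, 0], [0, 0, 0, 0, 0, 0], [0, 0, 0, 0, 0, 0], [0, 0, 4, 0, 0, 0], [0, 0, 4, 0, 0, 0], [0, 0, 4, 0, 0, 0], [-3.8, -0.7, 0, 0, 0, 0], [-3.8, -0.7, 0, 0, 0, 0]],
  ],
  fingers=0.25,
)

```text
time: 16.23
eef_pos: [612.6, 3.0, 224.1]
orientation: [-3.139, 0.011, -2.967]
force: [-0.5, -0.0, -0.3]
gripper_width: 64.2
finger_force: 0.0
```

carry_out(
  rows=[
    [[-3.8, -0.7, 0, 0, 0, 0], [-3.8, -0.7, 0, 0, 0, 0], [-3.8, -0.7, 0, 0, 0, 0], [-3.8, -0.7, 0, 0, 0, 0], [-3.8, -0.7, 0, 0, 0, 0], [-0.6, -0.1, -2, 0, 0, 0], [0, 0, -3, 0, 0, 0], [0, 0, -3, 0, 0, 0]],
  ],
)

```text
time: 16.9
eef_pos: [413.9, -33.4, 139.8]
orientation: [-3.139, 0.006, -2.969]
force: [0.2, -0.7, -0.4]
gripper_width: 64.4
finger_force: 0.0
```

```bash
cat >> h.py <<'E'
def look(n=None):
    s=r.state();print(s['eef_pos'].round(1),s['orientation'].round(3))
    p,m=snap('wrist',n)
    for l in('gear12_c','gear20_c'): print(l,find('wrist',l,m))
E
python3 - <<'E'
from h import *
look('w4'); trays()
E
```

```text
[413.9 -33.4 139.8] [-3.139  0.006 -2.969]
gear12_c [([412.0, -36.0, 29.0], 0.79)]
gear20_c []
trays [([513.0, -326.0, 0.0], 0.71)] [([513.0, -326.0, 0.0], 0.71)]
```

View pics/w4.png

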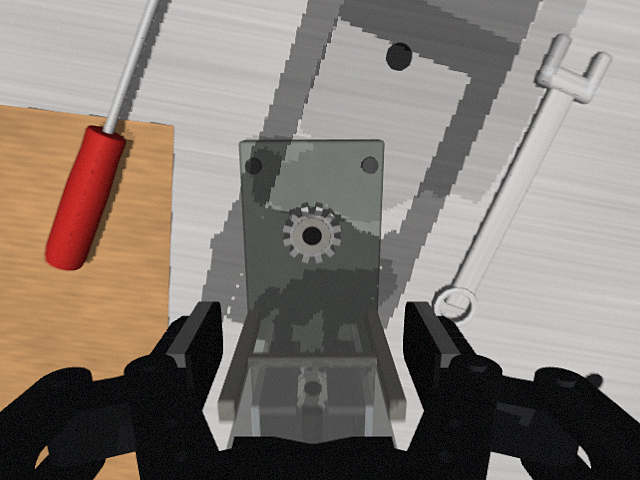

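The wrist view shows a 12-tooth gear on the deck at (312,236), world (412,-36), and one more in the tower at (312,388).

carry_out(
  rows=[
    [[-0.2, -0.2, -3, 0, 0, 0], [0, 0, -3, 0, 0, 0], [0, 0, -3, 0, 0, 0], [0, 0, -1.5, 0, 0, 0], [0, 0, -0.8, 0, 0, 0], [0, 0, 0, 0, 0, 0], [0, 0, 0, 0, 0, 0]],
  ],
  fingers=0.35,
)

```text
time: 17.78
eef_pos: [411.9, -35.3, 26.8]
orientation: [-3.141, 0.002, -2.968]
force: [0.0, -0.1, -0.1]
gripper_width: 55.6
finger_force: 0.0
```

carry_out(
  rows=[
    [[0, 0, -0.5, 0, 0, 0], [0, 0, -0.2, 0, 0, 0], [0, 0, 0, 0, 0, 0]],
  ],
)

```text
time: 18.03
eef_pos: [411.1, -35.1, 18.9]
orientation: [-3.141, 0.001, -2.969]
force: [0.1, 0.1, -0.3]
gripper_width: 55.7
finger_force: 0.0
```

carry_out(
  rows=[
    [[0, 0, 0, 0, 0, 0], [0, 0, 0, 0, 0, 0], [0, 0, 0, 0, 0, 0], [0, 0, 0, 0, 0, 0], [0, 0, 0, 0, 0, 0]],
  ],
  fingers=1,
)

```text
time: 18.45
eef_pos: [411.0, -35.1, 19.2]
orientation: [-3.141, 0.001, -2.968]
force: [-2.3, 1.0, 6.0]
gripper_width: 33.5
finger_force: 59.0
```

carry_out(
  rows=[
    [[0, 0, 2, 0, 0, 0], [0, 0, 3, 0, 0, 0], [0, 0, 3, 0, 0, 0], [0, 2, 0, 0, 0, 0], [0.6, 3.7, 0, 0, 0, -1.9], [0.6, 3.7, 0, 0, 0, -1.9], [0.6, 3.7, 0, 0, 0, -1.9], [0.6, 3.7, 0, 0, 0, -1.9]],
  ],
)

```text
time: 19.12
eef_pos: [434.6, 134.7, 98.7]
orientation: [3.141, 0.001, -3.103]
force: [1.7, -1.0, -1.4]
gripper_width: 33.5
finger_force: 59.9
```

carry_out(
  rows=[
    [[1.4, 3.4, 0, 0, 0, -1.9], [1.4, 3.4, 0, 0, 0, -1.9], [1.4, 3.4, 0, 0, 0, -1.9], [1.4, 3.4, 0, 0, 0, -1.9], [1.4, 3.4, 0, 0, 0, -1.9], [1.4, 3.2, 0, 0, 0, -1.9], [0, 0, 0, 0, 0, 0]],
  ],
)

```text
time: 19.7
eef_pos: [519.4, 340.1, 97.3]
orientation: [3.14, -0.0, 2.984]
force: [0.9, -0.0, -0.3]
gripper_width: 33.4
finger_force: 60.1
```

Run:
```python
from h import *
look('w5')
```

```text
[519.4 340.1  97.3] [ 3.14  -0.     2.984]
gear12_c [([519.0, 342.0, 111.0], 0.89)]
gear20_c []
```

View pics/w5.png

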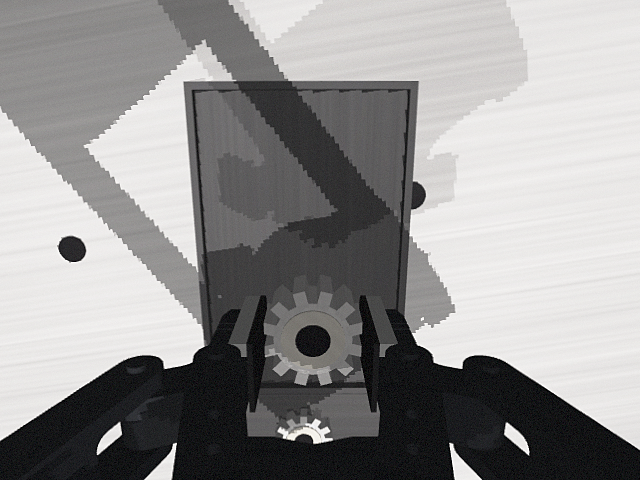

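Run:
```python
from h import *
m=r.camera_model('wrist')
for q,z in(((184,82),9),((418,82),9),((300,387),9),((303,437),19),((303,437),22),((205,330),9),((405,300),9)): print(q,z,pix(m,*q,z).round())
p=r.capture('wrist'); c=cv2.resize(p[300:480,200:420],None,fx=3,fy=3,interpolation=3)
t=r.capture('top'); t=cv2.resize(t[195:345,125:235],None,fx=3,fy=3,interpolation=3)
o=np.zeros((540,1000,3),np.uint8);o[:,:660]=c;o[:450,665:995]=t
cv2.imwrite('pics/c5.png',cv2.resize(o,(800,432))[:,:,::-1])
```

```text
(184, 82) 9 [422. 284.   9.]
(418, 82) 9 [440. 402.   9.]
(300, 387) 9 [608. 313.   9.]
(303, 437) 19 [637. 310.  19.]
(303, 437) 22 [634. 311.  22.]
(205, 330) 9 [560. 263.   9.]
(405, 300) 9 [559. 383.   9.]
```

View pics/c5.png

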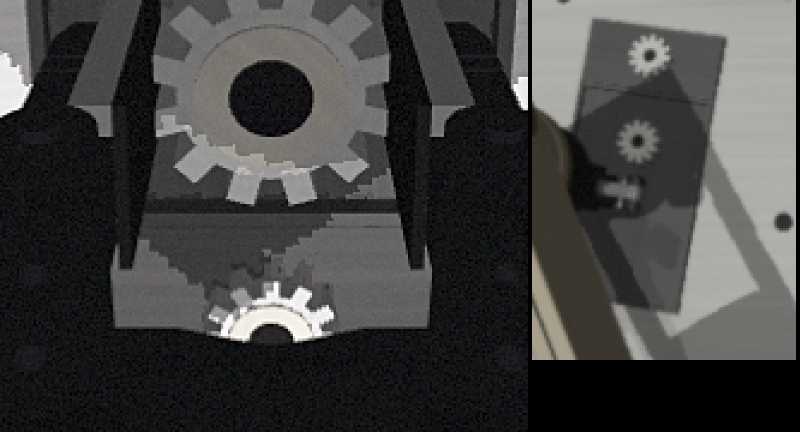

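Top crop shows the first gear lying flat in the bay at (637,142) and the tray unmoved. Lowering the second.

carry_out(
  rows=[
    [[0, -0.8, -2, 0, 0, 0], [0, 0, -2, 0, 0, 0], [0, 0, -2, 0, 0, 0], [0, 0, -2, 0, 0, 0], [0, 0, -0.4, 0, 0, 0], [0, 0, -0.3, 0, 0, 0], [0, 0, 0, 0, 0, 0], [0, 0, 0, 0, 0, 0]],
  ],
)

```text
time: 20.62
eef_pos: [519.5, 327.1, 12.9]
orientation: [3.14, 0.002, 2.983]
force: [0.9, 0.2, -0.9]
gripper_width: 33.1
finger_force: 60.1
```

carry_out(
  rows=[
    [[0, 0, -0.3, 0, 0, 0], [0, 0, -0.25, 0, 0, 0], [0, 0, 0, 0, 0, 0]],
  ],
)

```text
time: 20.87
eef_pos: [519.7, 327.6, 7.2]
orientation: [3.14, 0.002, 2.983]
force: [0.3, -0.3, 3.5]
gripper_width: 33.7
finger_force: 60.6
```

carry_out(
  rows=[
    [[0, 0, 0, 0, 0, 0], [0, 0, 0, 0, 0, 0], [0, 0, 0, 0, 0, 0], [0, 0, 2, 0, 0, 0], [0, 0, 3, 0, 0, 0], [0, 0, 4, 0, 0, 0], [0, 0, 4, 0, 0, 0], [0, 0, 3, 0, 0, 0]],
  ],
  fingers=0.4,
)

```text
time: 21.53
eef_pos: [519.1, 327.4, 169.4]
orientation: [3.14, 0.002, 2.983]
force: [-0.4, -0.2, 0.1]
gripper_width: 51.4
finger_force: 0.0
```

carry_out(
  rows=[
    [[1.8, -3.5, 0, 0, 0, 2.1], [1.8, -3.5, 0, 0, 0, 2.1], [1.8, -3.5, 0, 0, 0, 2.1], [1.8, -3.5, 0, 0, 0, 2.1], [1.8, -3.5, 0, 0, 0, 2.1], [1.8, -3.5, 0, 0, 0, 2.1], [1.8, -3.5, 0, 0, 0, 2.1], [1.8, -3.5, 0, 0, 0, 2.1]],
  ],
)

```text
time: 22.2
eef_pos: [663.0, 45.1, 165.7]
orientation: [3.142, -0.0, -3.005]
force: [0.6, 0.9, 0.0]
gripper_width: 51.5
finger_force: 0.0
```

carry_out(
  rows=[
    [[1.4, -3.4, 0, 0, 0, 2.1], [0, 0, 0, 0, 0, 0], [0, 0, 0, 0, 0, 0]],
  ],
)

```text
time: 22.45
eef_pos: [676.8, 10.5, 165.2]
orientation: [3.142, -0.001, -2.974]
force: [0.5, 1.7, -1.1]
gripper_width: 51.2
finger_force: 0.0
```

carry_out(
  rows=[
    [[0.2, 0.3, -3, 0, 0, 0], [0, 0, -3, 0, 0, 0], [0, 0, -1.2, 0, 0, 0], [0, 0, 0, 0, 0, 0], [0, 0, 0, 0, 0, 0]],
  ],
)

```text
time: 22.87
eef_pos: [677.5, 16.9, 93.2]
orientation: [3.141, -0.002, -2.969]
force: [0.0, -0.4, 0.5]
gripper_width: 51.1
finger_force: 0.0
```

carry_out(
  rows=[
    [[0, 0, 0, 0, 0, 0], [0, 0, 0, 0, 0, 0], [0, 0, 0, 0, 0, 0], [0, 0, 0, 0, 0, 0], [0, 0, 0, 0, 0, 0], [0, 0, 0, 0, 0, 0]],
  ],
  fingers=1,
)

```text
time: 23.37
eef_pos: [680.4, 13.7, 96.6]
orientation: [-3.138, 0.004, -2.971]
force: [0.1, -8.9, 3.6]
gripper_width: 13.0
finger_force: 60.2
```

carry_out(
  rows=[
    [[-1, -0.18, 0, 0, 0, 0], [-1.5, -0.26, 0, 0, 0, 0], [-1.5, -0.26, 0, 0, 0, 0], [-1.5, -0.26, 0, 0, 0, 0], [-1.5, -0.26, 0, 0, 0, 0], [-1.5, -0.26, 0, 0, 0, 0], [-1.5, -0.27, 0, 0, 0, 0], [-1, -0.18, 0, 0, 0, 0]],
  ],
)

```text
time: 24.03
eef_pos: [570.2, -6.1, 96.6]
orientation: [-3.137, 0.006, -2.971]
force: [5.1, -10.9, 1.1]
gripper_width: 13.1
finger_force: 60.0
```

carry_out(
  rows=[
    [[-0.5, -0.1, 0, 0, 0, 0], [-0.4, -0.07, 0, 0, 0, 0], [0, 0, 0, 0, 0, 0], [0, 0, 0, 0, 0, 0]],
  ],
)

```text
time: 24.37
eef_pos: [561.2, -7.7, 96.6]
orientation: [-3.137, 0.004, -2.971]
force: [0.8, -11.3, 4.6]
gripper_width: 13.0
finger_force: 60.6
```

Run:
```python
from h import *
p,m=snap('top')
for l in('gear12_c','gear20_c'): print(l,find('top',l,m))
trays()
```

```text
gear12_c [([522.0, 322.0, 22.0], 0.62), ([567.0, 325.0, 21.0], 0.57), ([410.0, -34.0, 27.0], 0.49)]
gear20_c []
trays [([513.0, -327.0, 5.0], 0.97), ([541.0, 326.0, 1.0], 0.86)] [([513.0, -327.0, 5.0], 0.97), ([541.0, 326.0, 1.0], 0.86)]
```

carry_out(
  rows=[
    [[1, 0.18, 0, 0, 0, 0], [1.5, 0.26, 0, 0, 0, 0], [1.6, 0.28, 0, 0, 0, 0], [1.6, 0.28, 0, 0, 0, 0], [1.6, 0.28, 0, 0, 0, 0], [1.6, 0.28, 0, 0, 0, 0], [1.5, 0.26, 0, 0, 0, 0], [1, 0.18, 0, 0, 0, 0]],
  ],
)

```text
time: 25.33
eef_pos: [676.2, 13.0, 96.6]
orientation: [-3.138, 0.004, -2.971]
force: [-1.3, -7.9, 5.8]
gripper_width: 13.3
finger_force: 60.9
```

carry_out(
  rows=[
    [[0.5, 0.1, 0, 0, 0, 0], [0.2, 0.03, 0, 0, 0, 0], [0, 0, 0, 0, 0, 0], [0, 0, 0, 0, 0, 0]],
  ],
)

```text
time: 25.67
eef_pos: [680.4, 13.7, 96.6]
orientation: [-3.139, -0.001, -2.971]
force: [-11.7, -9.8, 11.6]
gripper_width: 13.2
finger_force: 61.7
```

carry_out(
  rows=[
    [[-0.1, 0, 0, 0, 0, 0], [0, 0, 0, 0, 0, 0], [0, 0, 0, 0, 0, 0], [0, 0, 4, 0, 0, 0], [0, 0, 4, 0, 0, 0], [0, 0, 4, 0, 0, 0], [-3.8, -0.7, 0.5, 0, 0, 0], [-3.8, -0.7, 0, 0, 0, 0]],
  ],
  fingers=0.25,
)

```text
time: 26.33
eef_pos: [607.3, 2.4, 224.7]
orientation: [-3.139, 0.01, -2.969]
force: [-0.4, -0.3, 0.0]
gripper_width: 64.2
finger_force: 0.0
```

carry_out(
  rows=[
    [[-3.8, -0.7, 0, 0, 0, 0], [-3.8, -0.7, 0, 0, 0, 0], [-3.8, -0.7, 0, 0, 0, 0], [-3.8, -0.7, 0, 0, 0, 0], [-3.8, -0.7, 0, 0, 0, 0], [-0.5, -0.1, -2, 0, 0, 0], [0, 0, -3, 0, 0, 0], [0, 0, -3, 0, 0, 0]],
  ],
)

```text
time: 27.0
eef_pos: [409.7, -34.0, 140.1]
orientation: [-3.139, 0.006, -2.971]
force: [-0.1, -0.6, -0.1]
gripper_width: 64.0
finger_force: 0.0
```

Run:
```python
from h import *
look('w6')
```

```text
[409.7 -34.  140.1] [-3.139  0.006 -2.971]
gear12_c [([416.0, -34.0, 34.0], 0.86)]
gear20_c [([415.0, -35.0, 32.0], 0.24)]
```

View pics/w6.png

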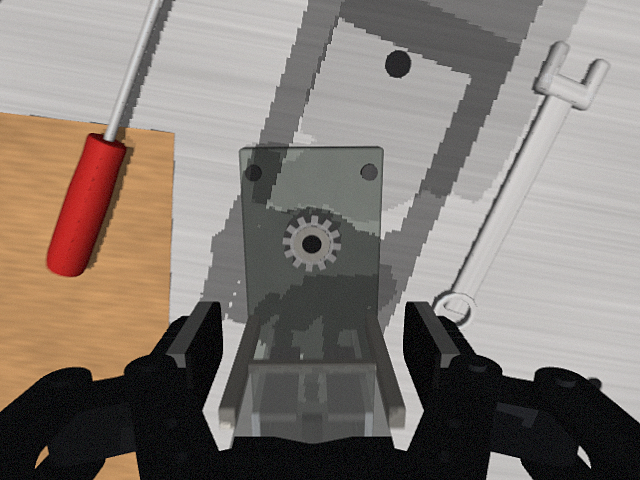

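Another 12-tooth gear is on the deck at (312,243). I'm grasping it while checking whether the tower is empty.

carry_out(
  rows=[
    [[0.2, -0.2, -3, 0, 0, 0], [0, 0, -3, 0, 0, 0], [0, 0, -3, 0, 0, 0], [0, 0, -1.5, 0, 0, 0], [0, 0, -0.8, 0, 0, 0], [0, 0, -0.7, 0, 0, 0], [0, 0, 0, 0, 0, 0], [0, 0, 0, 0, 0, 0]],
  ],
  fingers=0.35,
)

```text
time: 27.82
eef_pos: [411.8, -35.9, 20.2]
orientation: [-3.141, 0.002, -2.97]
force: [0.7, 1.3, 0.5]
gripper_width: 55.6
finger_force: 0.0
```

Run:
```python
from h import *
m=r.camera_model('wrist')
a=cv2.imread('pics/w6.png')[330:450,220:400]
p,_=snap('top');b=p[255:310,300:375,::-1]
o=np.zeros((600,800,3),np.uint8);o[:360,:540]=cv2.resize(a,(540,360),interpolation=3);o[360:600,:327]=cv2.resize(b,(327,240),interpolation=3)
cv2.imwrite('pics/c6.png',o)
```

```text
(no output)
```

View pics/c6.png

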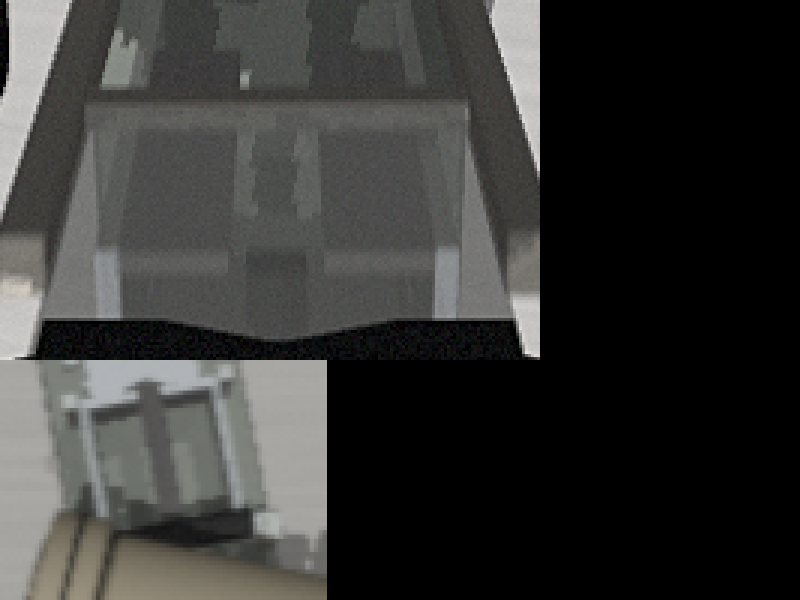

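The tower is empty: only deck shows in crop (165,460). Taking this last gear to the robot-side slot of tray12.

carry_out(
  rows=[
    [[0, 0, 0, 0, 0, 0], [0, 0, 0, 0, 0, 0], [0, 0, 0, 0, 0, 0], [0, 0, 0, 0, 0, 0], [0, 0, 0, 0, 0, 0]],
  ],
  fingers=1,
)

```text
time: 28.28
eef_pos: [411.8, -36.0, 20.5]
orientation: [-3.141, 0.002, -2.97]
force: [-3.1, 0.4, 9.4]
gripper_width: 33.1
finger_force: 58.7
```

carry_out(
  rows=[
    [[0, 0, 2, 0, 0, 0], [0, 0, 3, 0, 0, 0], [0, 0, 3, 0, 0, 0], [0, 2, 0, 0, 0, 0], [0.56, 3.5, 0, 0, 0, -1.9], [0.56, 3.5, 0, 0, 0, -1.9], [0.56, 3.5, 0, 0, 0, -1.9], [0.56, 3.5, 0, 0, 0, -1.9]],
  ],
)

```text
time: 28.95
eef_pos: [433.2, 125.9, 99.6]
orientation: [3.141, 0.001, -3.105]
force: [-0.1, -0.3, -1.1]
gripper_width: 33.3
finger_force: 60.1
```

Run:
```python
from h import *
trays()
```

```text
trays [([508.0, -328.0, 3.0], 0.76), ([564.0, 339.0, 4.0], 0.65)] [([508.0, -328.0, 3.0], 0.76), ([564.0, 339.0, 4.0], 0.65)]
```

carry_out(
  rows=[
    [[0.56, 3.5, 0, 0, 0, -1.9], [0.56, 3.5, 0, 0, 0, -1.9], [0.56, 3.5, 0, 0, 0, -1.9], [0.56, 3.5, 0, 0, 0, -1.9], [0.56, 3.5, 0, 0, 0, -1.9], [0.56, 3.5, 0, 0, 0, -1.9], [0, 0, 0, 0, 0, 0]],
  ],
)

```text
time: 29.68
eef_pos: [467.2, 338.4, 99.0]
orientation: [3.139, 0.0, 2.981]
force: [1.0, 0.6, -1.4]
gripper_width: 32.9
finger_force: 60.4
```

Run:
```python
from h import *
look('w7')
```

```text
[467.2 338.4  99. ] [3.139 0.    2.981]
gear12_c [([467.0, 340.0, 109.0], 0.85), ([566.0, 324.0, 22.0], 0.6)]
gear20_c []
```

View pics/w7.png

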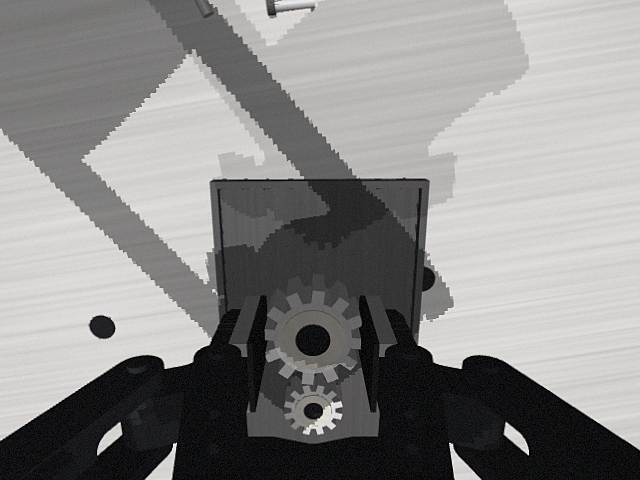

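The gear is held at (313,338), with another gear behind it at (313,411). The tray's near edge is at row 180. Checking those positions.

Run:
```python
from h import *
m=r.camera_model('wrist')
for q,z in(((211,180),9),((429,180),9),((313,411),19)): print(q,z,pix(m,*q,z).round())
```

```text
(211, 180) 9 [421. 285.   9.]
(429, 180) 9 [440. 402.   9.]
(313, 411) 19 [568. 317.  19.]
```

carry_out(
  rows=[
    [[0, 0, -3, 0, 0, 0], [0, 0, -3, 0, 0, 0], [0, 0, -1.5, 0, 0, 0], [0, 0, -0.5, 0, 0, 0], [0, 0, -0.5, 0, 0, 0], [0, 0, -0.2, 0, 0, 0], [0, 0, 0, 0, 0, 0], [0, 0, 0, 0, 0, 0]],
  ],
)

```text
time: 30.5
eef_pos: [467.6, 334.5, 13.3]
orientation: [3.14, 0.002, 2.981]
force: [-0.8, 0.9, -0.4]
gripper_width: 33.2
finger_force: 60.4
```

carry_out(
  rows=[
    [[0, 0, -0.3, 0, 0, 0], [0, 0, -0.15, 0, 0, 0], [0, 0, 0, 0, 0, 0]],
  ],
)

```text
time: 30.75
eef_pos: [467.4, 334.8, 8.6]
orientation: [3.14, 0.002, 2.982]
force: [-0.4, -1.2, 5.3]
gripper_width: 33.1
finger_force: 61.2
```

carry_out(
  rows=[
    [[0, 0, 0, 0, 0, 0], [0, 0, 0, 0, 0, 0], [0, 0, 0, 0, 0, 0], [0, 0, 2, 0, 0, 0], [0, 0, 3, 0, 0, 0], [0, 0, 4, 0, 0, 0], [0, 0, 4, 0, 0, 0], [0, 0, 4, 0, 0, 0]],
  ],
  fingers=0.4,
)

```text
time: 31.42
eef_pos: [465.9, 334.0, 178.7]
orientation: [-3.141, -0.001, 2.981]
force: [0.6, 0.6, -0.4]
gripper_width: 51.3
finger_force: 0.0
```

carry_out(
  rows=[
    [[0, 0, 4, 0, 0, 0], [0, -3.9, 1, 0, 0, 2.1], [0, -3.9, 0, 0, 0, 2.1], [0, -3.9, 0, 0, 0, 2.1], [0, -3.9, 0, 0, 0, 2.1], [0, -3.9, 0, 0, 0, 2.1], [0, -3.9, 0, 0, 0, 2.1], [0, -3.9, 0, 0, 0, 2.1]],
  ],
  fingers=1,
)

```text
time: 32.08
eef_pos: [466.1, 59.6, 227.4]
orientation: [-3.142, 0.001, -3.043]
force: [1.0, -0.2, 0.6]
gripper_width: -0.2
finger_force: 0.0
```

carry_out(
  rows=[
    [[0.3, -3.9, 0, 0, 0, 2.1], [0.3, -3.9, 0, 0, 0, 2.1], [0, -0.7, 0, 0, 0, 0], [0, 0, 0, 0, 0, 0], [0, 0, 0, 0, 0, 0]],
  ],
)

```text
time: 32.5
eef_pos: [472.4, -23.6, 227.2]
orientation: [3.141, -0.0, -2.974]
force: [-1.0, 0.1, -0.9]
gripper_width: -0.0
finger_force: 0.0
```

Run:
```python
from h import *
s=r.state();print(s['eef_pos'],s['gripper_width'],s['joints'].round(2))
p,m=snap('top','t8');print(find('top','gear12_c',m,5));print(find('top','tray12',m))
```

```text
[472.41540722 -23.63127473 227.18660807] -0.04763075051713407 [-0.16 -0.22  1.83  0.    1.53 -1.9 ]
[([519.0, 319.0, 19.0], 0.61), ([565.0, 321.0, 21.0], 0.54), ([468.0, 331.0, 19.0], 0.53)]
[([512.0, -328.0, 2.0], 0.61), ([549.0, 327.0, 3.0], 0.61)]
```

carry_out(
  rows=[
    [[0, 0, -1.5, 0, 0, 0], [0, 0, -1.5, 0, 0, 0], [0, 0, -1, 0, 0, 0], [0, 0, -0.8, 0, 0, 0], [0, 0, -0.8, 0, 0, 0], [0, 0, -0.8, 0, 0, 0], [0, 0, -0.8, 0, 0, 0]],
  ],
)

```text
time: 33.23
eef_pos: [472.8, -23.4, 155.1]
orientation: [3.142, 0.001, -2.971]
force: [0.1, 2.0, 3.4]
gripper_width: 0.2
finger_force: 1.4
```

carry_out(
  rows=[
    [[0, 0, -0.6, 0, 0, 0], [0, 0, -0.4, 0, 0, 0], [0, 0, 0, 0, 0, 0]],
  ],
)

```text
time: 33.48
eef_pos: [472.0, -23.9, 144.2]
orientation: [3.141, -0.001, -2.972]
force: [0.5, -0.2, -0.1]
gripper_width: -0.3
finger_force: 0.0
```

carry_out(
  rows=[
    [[0, 0, -0.3, 0, 0, 0], [0, 0, -0.2, 0, 0, 0], [0, 0, 0, 0, 0, 0], [0, 0, 0, 0, 0, 0]],
  ],
)

```text
time: 33.82
eef_pos: [472.6, -24.0, 141.0]
orientation: [-3.141, 0.0, -2.972]
force: [-2.6, 0.2, 6.2]
gripper_width: -0.1
finger_force: 3.1
```

carry_out(
  rows=[
    [[0, 0, -0.2, 0, 0, 0], [0, 0, 0, 0, 0, 0], [0, 0, 0, 0, 0, 0]],
  ],
)

```text
time: 34.07
eef_pos: [472.7, -24.1, 140.8]
orientation: [-3.141, 0.001, -2.972]
force: [-12.2, 0.9, 22.0]
gripper_width: -0.2
finger_force: 10.8
```

carry_out(
  rows=[
    [[0, 0, 2, 0, 0, 0], [0, 0, 3, 0, 0, 0], [0, 0, 3, 0, 0, 0], [-2, -3, 2, 0, 0, 0], [-2, -3, 0, 0, 0, 0], [-1, -3.5, 0, 0, 0, 0], [0, -3.5, 0, 0, 0, 0], [0, 0, 0, 0, 0, 0]],
  ],
)

```text
time: 34.73
eef_pos: [421.6, -158.9, 238.7]
orientation: [-3.138, 0.0, -2.976]
force: [-0.0, -0.8, -0.8]
gripper_width: -0.2
finger_force: 0.0
```

carry_out(
  rows=[
    [[-1, -3.5, 0, 0, 0, 0], [-1, -3.5, 0, 0, 0, 0], [0, -3.5, 0, 0, 0, 0], [0, -3.5, 0, 0, 0, 0], [0, 0, 0, 0, 0, 0], [0, 0, 0, 0, 0, 0], [0, 0, 0, 0, 0, 0]],
  ],
)

```text
time: 35.32
eef_pos: [402.3, -293.4, 237.9]
orientation: [3.141, -0.0, -2.973]
force: [-0.4, -0.5, -0.0]
gripper_width: 0.2
finger_force: 0.0
```

Run:
```python
from h import *
p,m=snap('top');print(find('top','gear12_c',m,5),find('top','tray12',m),find('top','gate_grip',m))
s,ms=snap('scene');print(find('scene','gate_grip',ms),find('scene','pusher_grip',ms),find('top','gear20_c',m))
o=np.zeros((600,800,3),np.uint8)
a=p[175:375,290:385,::-1];o[:600,:285]=cv2.resize(a,(285,600),interpolation=3)
b=p[195:345,125:215,::-1];o[:400,290:530]=cv2.resize(b,(240,400),interpolation=3)
c=s[185:310,265:355,::-1];o[:375,530:800]=cv2.resize(c,(270,375),interpolation=3)
cv2.imwrite('pics/fin.png',o)
```

```text
[([522.0, 322.0, 20.0], 0.77), ([468.0, 331.0, 16.0], 0.56), ([567.0, 323.0, 19.0], 0.48)] [([518.0, -324.0, 2.0], 0.85), ([550.0, 326.0, 3.0], 0.58)] [([746.0, -261.0, 7.0], 0.66), ([476.0, -21.0, 140.0], 0.49)]
[([479.0, -27.0, 118.0], 0.61)] [([654.0, 6.0, 31.0], 0.58)] [([616.0, 6.0, 32.0], 0.75)]
```

View pics/fin.png

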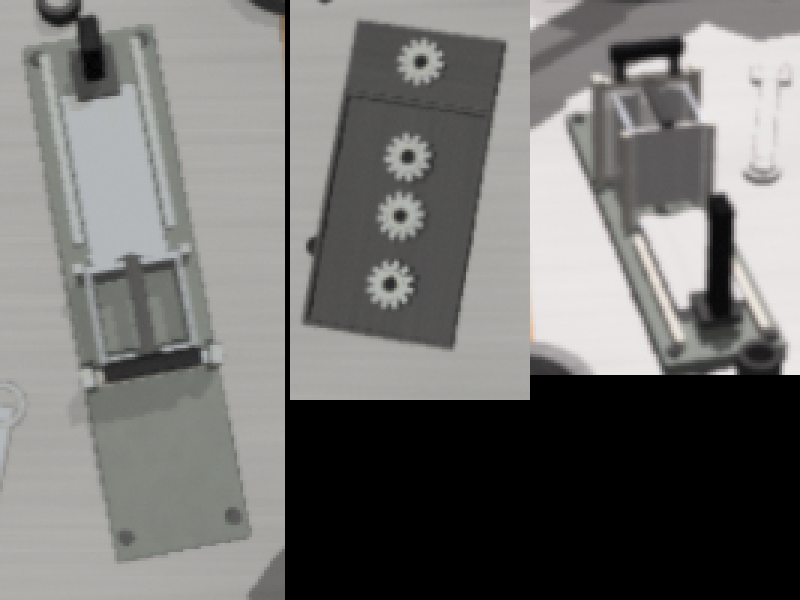

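The final view shows three gears flat in tray12 at (407,157), (400,215) and (390,284). The tower and deck are empty, the gate is down and the pusher is back.

```bash
python3 -c "
from plant import r
print(r.hand_in())"
```

```text
the job is handed in; nothing more can be done
None
```

The job is handed in, though the judge gave no result: all three gears present had 12 teeth and lie flat in tray12, the tower is empty, the pusher is back and the gate is down.

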